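Sort the vials and the column after a chromatography run

TASK

Clear up after the run: stand the two amber vials with blue caps in the blue tray and the two clear vials with green caps in the green tray, one vial upright in each bay, and lay the loose steel column flat in the black tray, lengthwise in the middle channel between the orange ribs. Leave the glass beaker that stands among them where it is.

Things in the scene. Friction and masses are not known exactly. Their poses are not given: they have to be found in the camera images.
- amber_vial_1: sample vial, upright glass cylinder 28 mm in diameter and 54 mm tall with a white paper band and, on top, a blue screw cap 25 mm in diameter from 56 to 72 mm height (the vial is 72 mm tall in all), about 45 g; amber-brown glass. Origin at the centre of its underside, z up along its axis
- amber_vial_2: sample vial, upright glass cylinder 28 mm in diameter and 54 mm tall with a white paper band and, on top, a blue screw cap 25 mm in diameter from 56 to 72 mm height (the vial is 72 mm tall in all), about 45 g; amber-brown glass. Origin at the centre of its underside, z up along its axis
- clear_vial_1: sample vial, upright glass cylinder 28 mm in diameter and 54 mm tall with a white paper band and, on top, a green screw cap 25 mm in diameter from 56 to 72 mm height (the vial is 72 mm tall in all), about 45 g; clear glass. Origin at the centre of its underside, z up along its axis
- clear_vial_2: sample vial, upright glass cylinder 28 mm in diameter and 54 mm tall with a white paper band and, on top, a green screw cap 25 mm in diameter from 56 to 72 mm height (the vial is 72 mm tall in all), about 45 g; clear glass. Origin at the centre of its underside, z up along its axis
- column: steel chromatography column lying on the bench: tube 10 mm in diameter, bare over the middle 60 mm, with a hexagonal nut at each end, 22 mm long, 16 mm across flats, and a tiny red plug in each end (104 mm over the nuts); about 110 g, ends alike. Origin on the tube axis at mid-length (8 mm above what it rests on), x along the tube
- blue_tray: blue plastic tray fixed to the bench, 66 mm (its x) by 120 mm (its y, the long side), 25 mm tall, floor and walls 4 mm; a 4 mm wall across the middle makes two open bays side by side along y, each 58 mm (x) by 54 mm (y) inside, 21 mm deep, centred at x = 0, y = +29 and -29 mm. Origin at the centre of its underside, z up
- green_tray: green plastic tray fixed to the bench, 66 mm (its x) by 120 mm (its y, the long side), 25 mm tall, floor and walls 4 mm; a 4 mm wall across the middle makes two open bays side by side along y, each 58 mm (x) by 54 mm (y) inside, 21 mm deep, centred at x = 0, y = +29 and -29 mm. Origin at the centre of its underside, z up
- black_tray: black tray fixed to the bench, 100 mm (x) by 138 mm (y, long side), 16 mm tall, floor and walls 4 mm. Four orange ribs on its floor (6 mm by 24 mm along y, 12 mm tall, centred at x = +-21, y = +-41 mm) bound a channel 36 mm wide along y for the column's end nuts; no ribs within 29 mm of mid-length, so fingers fit there. Origin at the centre of its underside, z up
- beaker: clear glass beaker, empty, rim 52 mm in diameter, 62 mm tall, standing loose among the things; not to be moved. Origin at the centre of its underside
Mind the look-alikes: they are no part of the job. Leave any pink look-alike of the blue_tray alone.

How it is judged (in metres and radians):
At the end, for the whole second after the job is handed in: Vials stand on the tray floor of matching bays, one each, within 0.12 rad of upright, centre within 17 mm (tray x) and 15 mm (y) of the bay centre. Column on the black tray's floor, centre within 14 mm across and 17 mm along, axis within 0.30 rad of the long side. All at rest (under 0.02 m/s) (((x of amber_vial_1 in the frame of blue_tray between -0.017 and 0.017 m and y of amber_vial_1 in the frame of blue_tray between 0.014 and 0.044 m and x of amber_vial_2 in the frame of blue_tray between -0.017 and 0.017 m and y of amber_vial_2 in the frame of blue_tray between -0.044 and -0.014 m) or (x of amber_vial_1 in the frame of blue_tray between -0.017 and 0.017 m and y of amber_vial_1 in the frame of blue_tray between -0.044 and -0.014 m and x of amber_vial_2 in the frame of blue_tray between -0.017 and 0.017 m and y of amber_vial_2 in the frame of blue_tray between 0.014 and 0.044 m)) and ((x of clear_vial_1 in the frame of green_tray between -0.017 and 0.017 m and y of clear_vial_1 in the frame of green_tray between 0.014 and 0.044 m and x of clear_vial_2 in the frame of green_tray between -0.017 and 0.017 m and y of clear_vial_2 in the frame of green_tray between -0.044 and -0.014 m) or (x of clear_vial_1 in the frame of green_tray between -0.017 and 0.017 m and y of clear_vial_1 in the frame of green_tray between -0.044 and -0.014 m and x of clear_vial_2 in the frame of green_tray between -0.017 and 0.017 m and y of clear_vial_2 in the frame of green_tray between 0.014 and 0.044 m)) and z of each of amber_vial_1, amber_vial_2 in the frame of blue_tray below 0.009 m and angle between each of amber_vial_1, amber_vial_2, clear_vial_1, clear_vial_2's own z axis and vertical below 0.12 rad and linear speed of each of amber_vial_1, amber_vial_2, clear_vial_1, clear_vial_2, column below 0.02 m/s and z of each of clear_vial_1, clear_vial_2 in the frame of green_tray below 0.009 m and x of column in the frame of black_tray between -0.014 and 0.014 m and y of column in the frame of black_tray between -0.017 and 0.017 m and z of column in the frame of black_tray below 0.0165 m and angle between the x axis of column and the y axis of black_tray, either way round below 0.3 rad); the robot touches nothing.
It fails at once if the glass beaker is shifted by more than 20 mm or tipped over (distance of beaker from where it was at the start of the episode above 0.02 m or angle between beaker's own z axis and vertical above 0.4 rad).
It also fails if it takes over 112 s, if anything falls off the work surface, if the arm or the gripper's body presses on something with over 40 N, if the wrist force passes 120 N, or if a joint passes its speed limit or range.

ROBOT

A 6-joint arm with a two-finger parallel gripper is mounted at the origin on the work surface. World frame = base frame: x ahead of the robot, y to its left, z up, the work surface at z = 0. Lengths are in m, angles in degrees, forces in N, time in s.
With the tool pointing down it reaches from about 0.3 to 0.75 m from the base axis. Payload 8.5 kg.
Tool frame: the origin (TCP) lies on the centre line of the jaws, within the pads' length; the fingertips stand tips_ahead ahead of it and the grasp point (between the pads) lies 3 mm ahead of it (tips_ahead is the distance from the TCP to the fingertips, in m); z points along the fingers, y is the line along which they close (so a half turn about z gives the same grasp; the last joint's range is limited). The gripper opens to 85 mm and grips with 20 to 120 N. Pads are 22 mm wide; open, the fingers measure 114 mm over their backs; the gripper's body (76 mm by 85 mm) begins 54 mm behind the grasp point. The pads swing forward as they close: fully open they stand 13 mm farther back than shut.
Start: joints at [63.524, 21.807, 74.336, -0, 83.858, -12.336], TCP at [0.134, 0.533, 0.253] pointing down, gripper open.
Joint ranges: [-178.18, 178.18], [-50.72, 133.34], [12.68, 142.11], [-81.47, 261.47], [9.98, 163.14], [-165.26, 165.26]. Speed limits (degrees/s): [136.94, 136.94, 180, 180, 180, 180].

INTERFACE

Orientations are given as a 3x3 rotation matrix whose columns are the frame's x, y, z axes.
In Python, from rig import observe, get_image, close_job, tips_ahead gives the robot as it stands.
- The arm moves only by the shell command python3 -m creep 'ROWS' [FORCE]. ROWS is a JSON list of rows, 1 to 10 of them, each of 5 numbers: dx, dy, dz in m, then a turn about the tool's z in degrees, then the finger opening in m; each row shifts and turns the commanded pose from where the row before left it, along the tool's axes as they then stand; what a row does not reach is not made up. A row lasts 1/10 s, in which the tool goes at most 0.05 m and 8.59 degrees, less where a joint would pass 70% of its speed; a pose out of reach is approached as far as the arm can. The fingers move at their own pace and stop on an object; FORCE is the grip in N (left out, the last holds). Time passes only in rows, so rows that do not move let the fingers close. It prints the time, the measured TCP pose, the force, the opening and the grip force at its end.
- observe(): the state, without advancing time (a new reading comes with each control period).
- get_image(name): name is "scene" or "side" or "wrist"; returns a dict with "pixels" (420x560x3 uint8, red, green, blue), "depth" (420x560 float32, m along the optical axis (not along the pixel's ray), 0 where there is no reading), "K" (3x3 intrinsics, pixels), "extrinsics" (4x4, takes a point from world to camera coordinates). Camera axes: x right, y down, z forward; pixel columns grow to the right and rows downward; lengths in m; the calibration is good to about 2 mm. A picture is of the moment at which its call begins.
- close_job(): hands the job in; it is judged then, once.
The state is a dict: "time_s": time; "q": joint angles; "qvel": joint speeds; "joint_efforts": joint torques, N m; "position": TCP position; "tool_rot": TCP orientation; "ft_force": force on the tool from outside, world axes, zero at the start; "wrist_torque": the same for the moment, N m; "grip_width": finger opening in m; "gripper_force": force on a finger pad.
Only numpy, scipy, OpenCV 4.12 (cv2) and the standard library are available. Lean on these libraries where they do the work, as an engineer would, in place of code of your own. Each camera call takes 0.05 s, during which the arm holds its last target. There are 200 camera calls.

## Working session

There is one attempt and no reset: what is moved stays moved. The work goes in short steps, Python scripts to look and compute and a shell command to move; the robot and the scene stay as the last step left them, time stands still between calls to the robot, and variables do not carry over. Pictures are saved under pics/ and viewed, at most 14 in all, crops included, and the job is handed in when it is done.

```bash
mkdir -p pics
cat > h.py <<'E'
import numpy as np, cv2
from rig import observe, get_image, tips_ahead
def grab(n,f=None):
    g=get_image(n)
    if f: cv2.imwrite('pics/'+f,g['pixels'][:,:,::-1])
    return g
def ray(g,u,v,z):
    E=np.array(g['extrinsics']);K=np.array(g['K']);R=E[:3,:3];t=E[:3,3]
    c=-R.T@t;d=R.T@np.linalg.inv(K)@np.array([u,v,1.])
    return c+d*(z-c[2])/d[2]
def cloud(g):
    E=np.array(g['extrinsics']);K=np.array(g['K']);R=E[:3,:3];t=E[:3,3]
    v,u=np.mgrid[:420,:560];D=g['depth']
    p=np.stack([(u-K[0,2])/K[0,0]*D,(v-K[1,2])/K[1,1]*D,D],-1)
    return (p-t)@R
E
python3 - <<'E'
from h import *
for n in("scene","side","wrist"):
    g=grab(n,n+'0.png'); np.savez(n+'0.npz',**g)
    E=g['extrinsics'];print(n,(-E[:3,:3].T@E[:3,3]).round(3),E[2,:3].round(2))
o=observe();print(o['time_s'],o['position'],o['tool_rot'],o['grip_width'],tips_ahead if not callable(tips_ahead) else tips_ahead())
E
```

```text
scene [1.27  0.796 0.944] [-0.5  -0.63 -0.59]
side [-0.006  0.535  1.098] [ 0.39 -0.5  -0.77]
wrist [0.054 0.553 0.374] [ 0.31 -0.08 -0.95]
0.15 [0.1342784  0.53315326 0.25286606] [[-9.69708496e-01  2.44264665e-01 -4.54394203e-04]
 [ 2.44265007e-01  9.69708010e-01 -9.91364164e-04]
 [ 1.98474463e-04 -1.07232686e-03 -9.99999405e-01]] 0.08560577419241097 0.022
```

View pics/scene0.png

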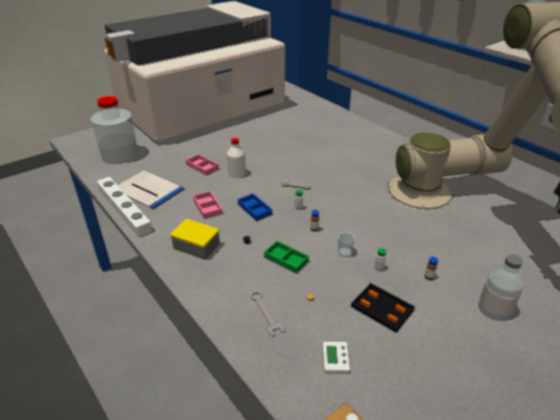

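View pics/side0.png

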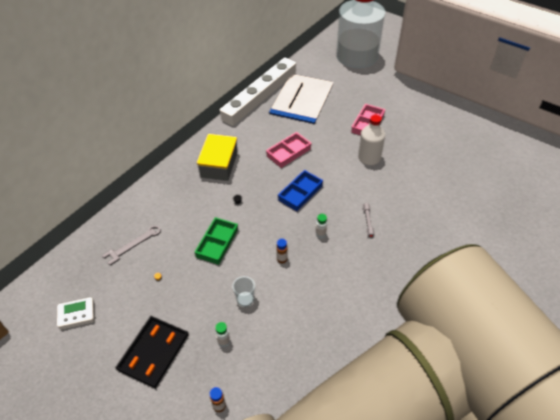

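Scene view: amber vials with blue caps are at (315,220) and (432,268), clear vials with green caps at (299,199) and (381,259), and the beaker at (346,245). The trays are blue (255,207), green (287,257) and black (383,307).

Possible mix-ups:
- **Blue tray:** pink trays at (202,164) and (208,204). I choose the blue one at (255,207).
- **Column:** the rod at (296,186) or the wrench at (267,312). I choose the rod and will check it in a crop.
- **Vials:** the red-capped bottle at (236,160), and the bottles at (502,288) and (115,130). I choose the four small ones with blue or green caps.

```bash
cat > meas.py <<'E'
from h import *
def blobs(g,lo,hi,amin=12):
    hsv=cv2.cvtColor(g['pixels'],cv2.COLOR_RGB2HSV)
    m=cv2.inRange(hsv,lo,hi)
    n,l,s,c=cv2.connectedComponentsWithStats(m)
    return [(int(s[i,4]),c[i],l==i) for i in range(1,n) if s[i,4]>=amin]
E
python3 - <<'E'
from meas import *
for n in("scene","side"):
    g=dict(np.load(n+'0.npz'));P=cloud(g)
    for nm,lo,hi in(("blue",(108,150,60),(125,255,255)),("green",(50,120,50),(75,255,255)),("orange",(4,170,120),(14,255,255))):
        for a,c,m in blobs(g,lo,hi):
            if a>3000: continue
            z=0.064 if a<150 else 0.025
            if nm=="orange": z=.016
            q=P[m&(g['depth']>0)]
            print(n,nm,a,c.round(1),"ray",ray(g,*c,z).round(4),"depthmed",np.median(q,0).round(3),"zmax",np.percentile(q[:,2],95).round(3))
g=dict(np.load('side0.npz'));s=dict(np.load('scene0.npz'))
a=cv2.resize(np.ascontiguousarray(g['pixels'][195:245,335:400]),(520,400),interpolation=2)
b=cv2.resize(np.ascontiguousarray(s['pixels'][165:225,260:340]),(280,210),interpolation=2)
C=np.zeros((400,800,3),np.uint8);C[:,:520]=a;C[:210,520:]=b
cv2.imwrite('pics/crop1.png',C[:,:,::-1])
# dark/black tray top outline
for n,box in(("scene",(345,420,275,335)),("side",(110,195,310,390))):
    g=dict(np.load(n+'0.npz'));v=g['pixels'].max(2)
    m=np.zeros_like(v);m[box[2]:box[3],box[0]:box[1]]=(v[box[2]:box[3],box[0]:box[1]]<60)
    r=cv2.minAreaRect(np.argwhere(m)[:,::-1].astype(np.float32));print(n,r)
    P=cloud(g)[m>0];print(np.median(P,0).round(3))
E
```

```text
scene blue 20 [292.3  22.1] ray [-0.9442 -1.9016  0.064 ] depthmed [-0.372 -1.207  0.292] zmax 0.31
scene blue 14 [286.2  54.7] ray [-0.4531 -1.355   0.064 ] depthmed [-0.372 -1.254  0.105] zmax 0.133
scene blue 18 [286.1  69.6] ray [-0.2938 -1.1563  0.064 ] depthmed [-0.37  -1.252  0.025] zmax 0.061
scene blue 464 [254.7 206.8] ray [ 0.5559 -0.2584  0.025 ] depthmed [ 0.545 -0.273  0.012] zmax 0.025
scene blue 31 [314.9 213.1] ray [ 0.4543 -0.068   0.064 ] depthmed [ 0.458 -0.064  0.07 ] zmax 0.072
scene blue 46 [432.9 260.3] ray [0.339  0.3031 0.064 ] depthmed [0.347 0.307 0.072] zmax 0.074
scene green 28 [298.7 192.1] ray [ 0.4189 -0.1915  0.064 ] depthmed [ 0.426 -0.184  0.071] zmax 0.075
scene green 754 [286.1 256.3] ray [0.6273 0.0026 0.025 ] depthmed [ 0.615 -0.007  0.011] zmax 0.026
scene green 47 [381.5 251.5] ray [0.4254 0.1886 0.064 ] depthmed [0.431 0.194 0.072] zmax 0.074
scene green 99 [331.5 354.4] ray [0.7789 0.3572 0.064 ] depthmed [0.755 0.336 0.021] zmax 0.024
scene orange 29 [372.9 292.7] ray [0.5258 0.2563 0.016 ] depthmed [0.525 0.256 0.015] zmax 0.019
scene ora
[... 1111 characters left out ...]
0.4257 0.1869 0.064 ] depthmed [0.422 0.189 0.072] zmax 0.075
side orange 47 [154.2 329.7] ray [0.563  0.2633 0.016 ] depthmed [0.563 0.263 0.014] zmax 0.019
side orange 47 [170.2 336.6] ray [0.5221 0.2543 0.016 ] depthmed [0.522 0.254 0.015] zmax 0.019
side orange 53 [133.1 361.4] ray [0.5458 0.344  0.016 ] depthmed [0.546 0.343 0.015] zmax 0.019
side orange 52 [149.6 369. ] ray [0.5048 0.3349 0.016 ] depthmed [0.505 0.334 0.015] zmax 0.02
scene ((382.5685119628906, 306.3817443847656), (56.29826354980469, 31.155349731445312), 30.068584442138672)
[0.536 0.303 0.006]
side ((152.16952514648438, 350.91204833984375), (44.48276901245117, 68.32921600341797), 31.607501983642578)
[0.533 0.302 0.005]
```

View pics/crop1.png

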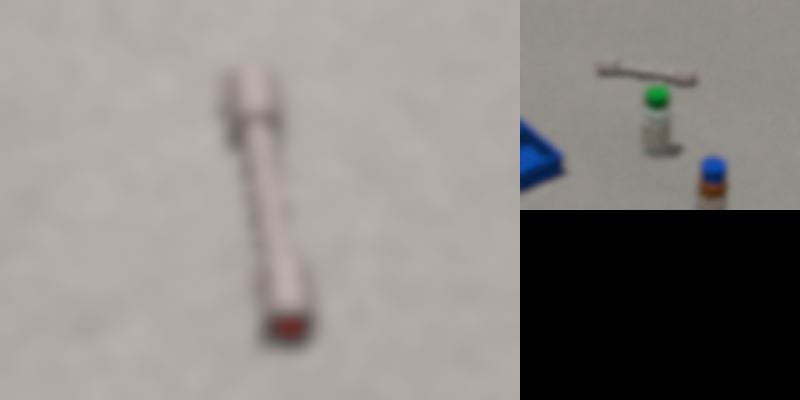

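View pics/wrist0.png

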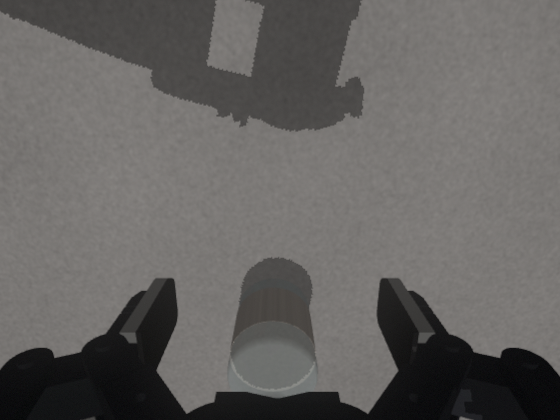

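The crop confirms the column: a tube with a nut at each end and a red plug, from about (366,204) to (371,237) in the side view. The wrist view shows the white bottle (270,330) below the gripper, so I have to lift away from it rather than descend. Next, the tray, beaker and column poses.

Run:
```python
from meas import *
S=[dict(np.load(n+'0.npz')) for n in("scene","side")]
def rect(Q,n):
    Q=np.array(Q,np.float32);c,s,a=cv2.minAreaRect(Q);b=cv2.boxPoints((c,s,a));e=[b[1]-b[0],b[2]-b[1]];l=max(e,key=np.linalg.norm)
    print(n,len(Q),"c",np.round(c,4),"size",np.round(s,3),"long dir deg",round(np.degrees(np.arctan2(l[1],l[0]))%180,1))
for nm,lo,hi in(("blue",(108,150,40),(125,255,255)),("green",(50,120,40),(75,255,255))):
    A=[]
    for g,k in zip(S,("scene","side")):
        P=cloud(g)
        for a,c,m in blobs(g,lo,hi):
            p=np.median(P[m],0)
            if 400<a<3000 and p[2]<.03:
                # outline cast at rim height
                h=cv2.convexHull(np.argwhere(m)[:,::-1].astype(np.float32))[:,0]
                q=P[m];q=q[(q[:,2]>.020)&(q[:,2]<.03)][:,:2];rect(q,nm+k);A.append(q)
    rect(np.vstack(A),nm+" both")
for g,k in zip(S,("scene","side")):
    P=cloud(g)
    d=(P[...,2]>.006)&(P[...,2]<.025)&(abs(P[...,0]-.38)<.1)&(abs(P[...,1]+.27)<.1)&(g['pixels'].max(2)<250)
    hs=cv2.cvtColor(g['pixels'],cv2.COLOR_RGB2HSV)
    d&=hs[...,1]<80
    n,l,s,c=cv2.connectedComponentsWithStats(d.astype(np.uint8))
    for i in range(1,n):
        if s[i,4]>15: print(k,'col?',s[i],c[i].round(1)); q=P[l==i]; rect(q[:,:2],'col'); print(q[:,2].max())
    # beaker
    d=(P[...,2]>.03)&(P[...,2]<.08)&(abs(P[...,0]-.47)<.08)&(abs(P[...,1]-.09)<.07)
    n,l,s,c=cv2.connectedComponentsWithStats(d.astype(np.uint8))
    for i in range(1,n):
        if s[i,4]>15: print(k,'bk',s[i],c[i].round(1),np.median(P[l==i],0).round(3))
g=S[1]
a=ray(g,366,203.8,.010);b=ray(g,371,237.5,.008);print('side ends',a,b,np.linalg.norm(a-b),(a+b)/2)
print('beaker rim side',ray(g,244.5,285,.062),'scene',ray(S[0],346,239,.062))
m=np.zeros((300,800,3),np.uint8)
m[:,:400]=cv2.resize(np.ascontiguousarray(S[0]['pixels'][225:270,320:380]),(400,300),interpolation=2)
m[:,400:]=cv2.resize(np.ascontiguousarray(S[1]['pixels'][265:325,205:285]),(400,300),interpolation=2)
cv2.imwrite('pics/bk.png',m[:,:,::-1])
```

```text
bluescene 106 c [ 0.5496 -0.2717] size [0.119 0.067] long dir deg 88.1
blueside 224 c [ 0.5411 -0.2753] size [0.123 0.066] long dir deg 87.1
blue both 330 c [ 0.5458 -0.2748] size [0.125 0.074] long dir deg 88.6
greenscene 195 c [ 0.6217 -0.0072] size [0.069 0.12 ] long dir deg 106.2
greenside 279 c [ 0.6153 -0.0092] size [0.067 0.123] long dir deg 104.8
green both 474 c [ 0.6187 -0.0081] size [0.075 0.123] long dir deg 106.2
scene col? [281 181  29   8  89] [295.2 184.5]
col 89 c [ 0.3471 -0.2981] size [0.023 0.104] long dir deg 127.1
0.018361897178596057
scene col? [294 202   9   8  40] [297.7 205.9]
col 40 c [ 0.4279 -0.1832] size [0.019 0.028] long dir deg 137.3
0.024992075119447222
scene bk [338 232  17  19 259] [345.7 240.4] [0.457 0.077 0.05 ]
side col? [362 203  12  33 171] [367.7 219.1]
col 171 c [ 0.3392 -0.2982] size [0.02  0.105] long dir deg 128.4
0.02053775593986512
side col? [315 229  11   9  46] [319.7 234. ]
col 46 c [ 0.414  -0.1813] size [0.027 0.015] long dir deg 27.4
0.024749250746359787
side bk [232 276  23  26 358] [243.1 287.8] [0.458 0.074 0.051]
side ends [ 0.37211231 -0.34282513  0.01      ] [ 0.30415457 -0.25372859  0.008     ] 0.1120734055008302 [ 0.33813344 -0.29827686  0.009     ]
beaker rim side [0.45258322 0.07255844 0.062     ] scene [0.46483994 0.08409057 0.062     ]
```

View pics/bk.png

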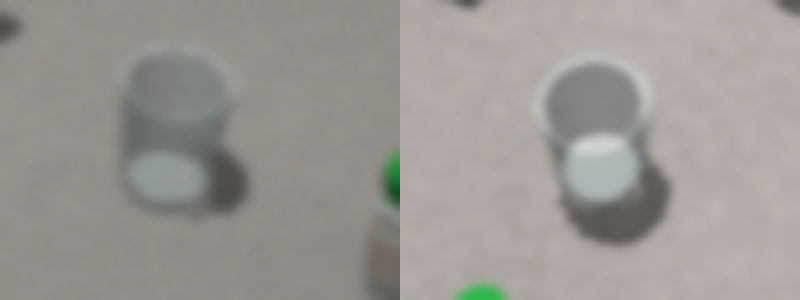

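Scene crop: beaker rim centre is about (346,238), and in the side view about (243,286), which puts it near (0.457, 0.075). All the sizes agree with the given ones: trays 0.067×0.120, column 0.104, caps at 0.072. Now the move helper.

```bash
cat > go.py <<'E'
import sys;from h import *
o=observe();R=np.array(o['tool_rot']);p=np.array(o['position'])
yaw=np.degrees(np.arctan2(R[1,1],R[0,1]))
T=np.array([float(v) for v in sys.argv[1:4]]);d=T-p
print('t',round(o['time_s'],2),'pos',p.round(4),'yaw',round(yaw,1),'tool d',(R.T@d).round(4),end=' ')
if len(sys.argv)>4:
    ty=float(sys.argv[4]);turn=-(((ty-yaw)+90)%180-90)
    a=np.radians(turn);Z=np.array([[np.cos(a),-np.sin(a),0],[np.sin(a),np.cos(a),0],[0,0,1]])
    print('turn',round(turn,1),'tool d after turn',((R@Z).T@d).round(4))
E
python3 - <<'E'
from h import *
g=dict(np.load('scene0.npz'));s=dict(np.load('side0.npz'));w=dict(np.load('wrist0.npz'))
print(ray(g,346.5,237.75,.062),ray(s,243.4,286.4,.062))
for q,b in((g,(225,245,136,178)),(s,(360,384,115,165)),(g,(482,522,255,315))):
    P=cloud(q)[b[2]:b[3],b[0]:b[1]].reshape(-1,3);P=P[P[:,2]>.03];print(np.median(P,0),P[:,2].max())
E
python3 go.py 0.3405 0.3025 0.2 -2.4
```

```text
[0.45955935 0.08083241 0.062     ] [0.45226102 0.07693466 0.062     ]
[ 0.47665807 -0.49152908  0.08930999] 0.9442196561382191
[ 0.4524588  -0.49126212  0.09543116] 1.0975947147418823
[0.32675917 0.49670466 0.11156582] 0.9442196561382191
t 0.15 pos [0.1343 0.5332 0.2529] yaw 75.9 tool d [-0.2563 -0.1732  0.053 ] turn 78.3 tool d after turn [-0.2218  0.2157  0.053 ]
```

```bash
python3 -m creep '[[0,0,-0.04,8,0.06],[0,0,0,8,0.06],[0,0,0,8,0.06],[0,0,0,8,0.06],[0,0,0,8,0.06],[0,0,0,8,0.06],[0,0,0,8,0.06],[0,0,0,8,0.06],[0,0,0,8,0.06],[0,0,0,6,0.06]]' 40; python3 go.py 0.3405 0.3025 0.17 -2.4
```

```text
time_s: 1.15
position: [0.1343, 0.5332, 0.293]
tool_rot: [[0.043, 0.999, -0.0], [0.999, -0.043, -0.001], [-0.001, -0.0, -1.0]]
ft_force: [0.6, -0.7, -1.3]
grip_width: 0.0602
gripper_force: 0.0
t 1.15 pos [0.1343 0.5332 0.293 ] yaw -2.4 tool d [-0.2216  0.2159  0.1231] turn -0.0 tool d after turn [-0.2218  0.2157  0.1231]
```

```bash
python3 -m creep '[[-0.032,0.031,0],[-0.032,0.031,0]]' >/dev/null 2>&1; python3 -m creep '[[-0.0317,0.0308,0.0,0,0.06],[-0.0317,0.0308,0,0,0.06],[-0.0317,0.0308,0.01,0,0.06],[-0.0317,0.0308,0.023,0,0.06],[-0.0316,0.0309,0.03,0,0.06],[-0.0316,0.0309,0.03,0,0.06],[-0.0316,0.0309,0.03,0,0.06],[0,0,0,0,0.06],[0,0,0,0,0.06]]'; python3 go.py 0.3405 0.3025 0.05 -2.4
```

```text
time_s: 2.05
position: [0.3364, 0.3097, 0.1758]
tool_rot: [[0.039, 0.999, -0.001], [0.999, -0.039, -0.0], [-0.0, -0.001, -1.0]]
ft_force: [-0.5, 1.2, 0.6]
grip_width: 0.06
gripper_force: 0.0
t 2.05 pos [0.3364 0.3097 0.1758] yaw -2.3 tool d [-0.007   0.0045  0.1258] turn 0.1 tool d after turn [-0.0069  0.0045  0.1258]
```

```bash
python3 -m creep '[[-0.007,0.0045,0.03,0,0.06],[0,0,0.04,0,0.06],[0,0,0.035,0,0.06],[0,0,0.02,0,0.06],[0,0,0,0,0.06],[0,0,0,0,0.02],[0,0,0,0,0.02],[0,0,0,0,0.02],[0,0,0,0,0.02],[0,0,0,0,0.02]]' 40; python3 go.py 0.5443 -0.3025 0.17 -2.4
```

```text
time_s: 3.05
position: [0.3408, 0.3035, 0.0526]
tool_rot: [[0.037, 0.999, 0.003], [0.999, -0.037, 0.002], [0.002, 0.002, -1.0]]
ft_force: [-1.8, 1.0, 7.3]
grip_width: 0.0268
gripper_force: 38.9
t 3.05 pos [0.3408 0.3035 0.0526] yaw -2.1 tool d [-0.5978  0.2263 -0.118 ] turn 0.3 tool d after turn [-0.5968  0.229  -0.118 ]
```

```bash
python3 -m creep '[[0,0,-0.02,0,0.02],[0,0,-0.035,0,0.02],[0,0,-0.04,0,0.02],[0,0,-0.025,0,0.02],[-0.0425,0.016,0,0,0.02],[-0.0425,0.016,0,0,0.02],[-0.0425,0.016,0,0,0.02],[-0.0425,0.016,0,0,0.02],[-0.0425,0.016,0,0,0.02],[-0.0425,0.016,0,0,0.02]]'; python3 go.py 0.5443 -0.3025 0.17 -2.4
```

```text
time_s: 4.05
position: [0.4271, 0.0427, 0.1722]
tool_rot: [[0.037, 0.999, 0.002], [0.999, -0.037, -0.0], [-0.0, 0.002, -1.0]]
ft_force: [1.2, 0.9, -0.8]
grip_width: 0.0269
gripper_force: 39.5
t 4.05 pos [0.4271 0.0427 0.1722] yaw -2.1 tool d [-0.3406  0.13    0.0025] turn 0.3 tool d after turn [-0.34    0.1316  0.0025]
```

```bash
python3 -m creep '[[-0.0425,0.016,0,0.3,0.02],[-0.0425,0.016,0,0,0.02],[-0.0425,0.016,0,0,0.02],[-0.0425,0.016,0,0,0.02],[-0.0425,0.016,0,0,0.02],[-0.0425,0.016,0,0,0.02],[-0.0425,0.016,0,0,0.02],[-0.033,0.016,0,0,0.02],[0,0,0,0,0.02],[0,0,0,0,0.02]]'; python3 go.py 0.5443 -0.3025 0.0575 -2.4;python3 - <<'E'
from h import *
grab('wrist','w1.png')
E
```

```text
time_s: 5.05
position: [0.5407, -0.2913, 0.1715]
tool_rot: [[0.043, 0.999, 0.0], [0.999, -0.043, -0.0], [-0.0, 0.0, -1.0]]
ft_force: [-0.2, 0.1, -0.7]
grip_width: 0.027
gripper_force: 39.5
t 5.05 pos [ 0.5407 -0.2913  0.1715] yaw -2.5 tool d [-0.011   0.0041  0.114 ] turn -0.1 tool d after turn [-0.011   0.0041  0.114 ]
```

View pics/w1.png

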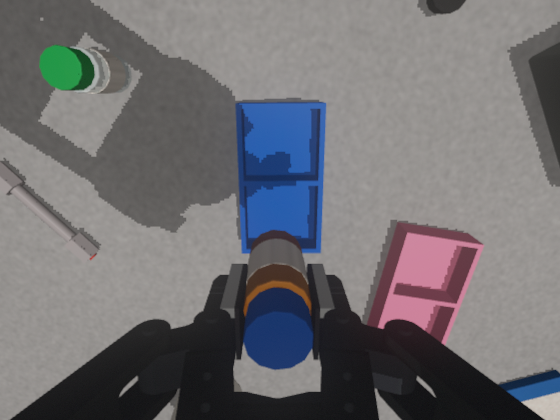

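The wrist view shows the amber vial gripped squarely. The blue tray rim corners are at (238,102), (326,102), (321,252) and (241,252). The column is at the left, (8,172) to (93,253). I'll check the tray and column positions from this view.

```bash
python3 - <<'E'
from h import *
g=grab('wrist')
c=[ray(g,*p,.025) for p in((238,102),(326,102),(321,252),(241,252))]
print(np.round(c,4),np.mean(c,0),np.linalg.norm(c[0]-c[1]),np.linalg.norm(c[0]-c[3]))
e=[ray(g,*p,.01) for p in((8,172),(93,253))];print(np.round(e,4),np.linalg.norm(e[0]-e[1]),np.mean(e,0))
E
python3 go.py 0.5443 -0.3025 0.0575 -2.4
```

```text
[[ 0.5147 -0.2147  0.025 ]
 [ 0.5786 -0.2174  0.025 ]
 [ 0.5747 -0.3371  0.025 ]
 [ 0.5079 -0.3342  0.025 ]] [ 0.54398509 -0.27586237  0.025     ] 0.06393956385099647 0.11976242350872267
[[ 0.3212 -0.2615  0.01  ]
 [ 0.3754 -0.3367  0.01  ]] 0.09261539819624899 [ 0.34831761 -0.29908364  0.01      ]
t 5.15 pos [ 0.5406 -0.2901  0.1717] yaw -2.4 tool d [-0.0123  0.0042  0.1142] turn -0.0 tool d after turn [-0.0123  0.0042  0.1142]
```

```bash
python3 -m creep '[[-0.0134,0.0035,0.0,0,0.02],[0,0,0.035,0,0.02],[0,0,0.035,0,0.02],[0,0,0.025,0,0.02],[0,0,0.015,0,0.02],[0,0,0.004,0,0.02],[0,0,0,0,0.02],[0,0,0,0,0.02]]'; python3 go.py 0.5435 -0.3035 0.0575 -2.4
```

```text
time_s: 5.95
position: [0.5441, -0.3048, 0.0577]
tool_rot: [[0.042, 0.999, 0.001], [0.999, -0.042, -0.001], [-0.001, 0.001, -1.0]]
ft_force: [-1.1, 0.4, -0.3]
grip_width: 0.0267
gripper_force: 39.6
t 5.95 pos [ 0.5441 -0.3048  0.0577] yaw -2.4 tool d [ 0.0013 -0.0007  0.0002] turn -0.0 tool d after turn [ 0.0013 -0.0007  0.0002]
```

```bash
python3 -m creep '[[0,0,0.001,0,0.032],[0,0,0,0,0.045],[0,0,0,0,0.055],[0,0,0,0,0.055],[0,0,-0.02,0,0.055],[0,0,-0.04,0,0.055],[0,0,-0.04,0,0.055],[0,0,-0.02,0,0.055],[0,0,0,0,0.055]]'; python3 go.py 0.454 -0.0695 0.17 -2.4
python3 - <<'E'
from h import *
grab('wrist','w2.png')
E
```

```text
time_s: 6.85
position: [0.5446, -0.3052, 0.1795]
tool_rot: [[0.042, 0.999, 0.005], [0.999, -0.042, -0.004], [-0.004, 0.005, -1.0]]
ft_force: [-0.3, 0.3, -0.3]
grip_width: 0.055
gripper_force: 0.0
t 6.85 pos [ 0.5446 -0.3052  0.1795] yaw -2.4 tool d [ 0.2317 -0.1006  0.0081] turn -0.0 tool d after turn [ 0.2318 -0.1005  0.0081]
```

View pics/w2.png

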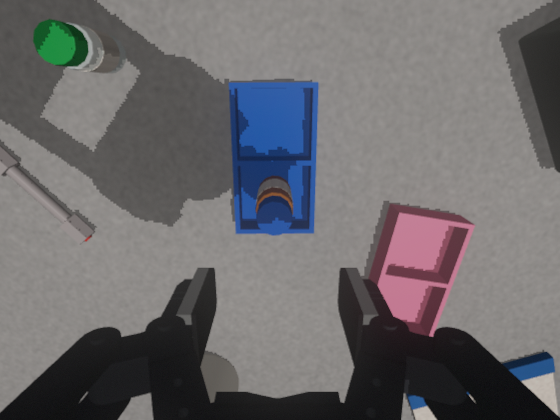

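The first amber vial stands upright in the near bay; its cap is at (274,213). Next is the second amber vial.

```bash
python3 -m creep '[[0.038,-0.0165,0,0,0.055],[0.038,-0.0165,0,0,0.055],[0.038,-0.0165,0,0,0.055],[0.038,-0.0165,0,0,0.055],[0.038,-0.0165,0,0,0.055],[0.038,-0.0165,0.01,0,0.055],[0.004,-0.0015,0,0,0.055],[0,0,0,0,0.055],[0,0,0,0,0.055]]'; python3 go.py 0.454 -0.0695 0.05 -2.4
```

```text
time_s: 7.8
position: [0.4537, -0.0693, 0.1657]
tool_rot: [[0.043, 0.999, -0.0], [0.999, -0.043, -0.0], [-0.0, -0.0, -1.0]]
ft_force: [0.4, 0.1, -0.7]
grip_width: 0.0552
gripper_force: 0.0
t 7.8 pos [ 0.4537 -0.0693  0.1657] yaw -2.5 tool d [-0.0002  0.0004  0.1157] turn -0.1 tool d after turn [-0.0002  0.0004  0.1157]
```

```bash
python3 -m creep '[[0,0,0.03,0,0.055],[0,0,0.04,0,0.055],[0,0,0.03,0,0.055],[0,0,0.0147,0,0.055],[0,0,0,0,0.055],[0,0,0,0,0.02],[0,0,0,0,0.02],[0,0,0,0,0.02],[0,0,0,0,0.02],[0,0,0,0,0.02]]' 40; python3 go.py 0.545 -0.2465 0.17 -2.4
```

```text
time_s: 8.8
position: [0.4539, -0.069, 0.0523]
tool_rot: [[0.042, 0.999, 0.002], [0.999, -0.042, -0.001], [-0.001, 0.002, -1.0]]
ft_force: [-0.8, -1.7, 7.3]
grip_width: 0.0266
gripper_force: 39.7
t 8.8 pos [ 0.4539 -0.069   0.0523] yaw -2.4 tool d [-0.1737  0.0989 -0.1172] turn -0.0 tool d after turn [-0.1737  0.0988 -0.1172]
```

```bash
python3 -m creep '[[0,0,-0.02,0,0.02],[0,0,-0.04,0,0.02],[0,0,-0.04,0,0.02],[0,0,-0.017,0,0.02],[-0.035,0.02,0,0,0.02],[-0.04,0.0225,0,0,0.02],[-0.04,0.0225,0,0,0.02],[-0.04,0.0225,0,0,0.02],[-0.0187,0.0115,0,0,0.02],[0,0,0,0,0.02]]'; python3 -m creep '[[0,0,0,0,0.02],[0,0,0,0,0.02]]' >/dev/null; python3 go.py 0.545 -0.2465 0.0573 -2.4
```

```text
time_s: 9.8
position: [0.5453, -0.2487, 0.1678]
tool_rot: [[0.045, 0.999, 0.0], [0.999, -0.045, -0.0], [-0.0, 0.0, -1.0]]
ft_force: [-0.5, 0.7, -0.2]
grip_width: 0.0267
gripper_force: 39.5
t 10.0 pos [ 0.5443 -0.2451  0.1685] yaw -2.4 tool d [-0.0014  0.0008  0.1112] turn 0.0 tool d after turn [-0.0014  0.0008  0.1112]
```

```bash
python3 -m creep '[[-0.001,0.0008,0.03,0,0.02],[0,0,0.04,0,0.02],[0,0,0.025,0,0.02],[0,0,0.012,0,0.02],[0,0,0.005,0,0.02],[0,0,0,0,0.02],[0,0,0,0,0.02],[0,0,0,0,0.02]]';python3 -m creep '[[0,0,0,0,0.032],[0,0,0,0,0.045],[0,0,0,0,0.055],[0,0,0,0,0.055],[0,0,-0.02,0,0.055],[0,0,-0.04,0,0.055],[0,0,-0.04,0,0.055],[0,0,-0.02,0,0.055],[0,0,0,0,0.055],[0,0,0,0,0.055]]'; python3 go.py 0.419 -0.1925 0.17 15.5
```

```text
time_s: 10.8
position: [0.5459, -0.2474, 0.0574]
tool_rot: [[0.042, 0.999, 0.002], [0.999, -0.042, -0.001], [-0.001, 0.002, -1.0]]
ft_force: [-0.3, -0.8, -0.2]
grip_width: 0.0266
gripper_force: 39.5
time_s: 11.8
position: [0.5452, -0.2471, 0.1759]
tool_rot: [[0.043, 0.999, -0.0], [0.999, -0.043, 0.0], [0.0, -0.0, -1.0]]
ft_force: [-0.2, 0.3, -0.6]
grip_width: 0.055
gripper_force: 0.0
t 11.8 pos [ 0.5452 -0.2471  0.1759] yaw -2.4 tool d [ 0.0492 -0.1284  0.006 ] turn -17.9 tool d after turn [ 0.0864 -0.107   0.006 ]
```

```bash
python3 -m creep '[[0.016,-0.042,0.006,0,0.055],[0.016,-0.042,0,0,0.055],[0.0172,-0.0444,0,0,0.055],[0,0,0,-8,0.055],[0,0,0,-8,0.055],[0,0,0,-1.9,0.055],[0,0,0,0,0.055],[0,0,0,0,0.055]]'; python3 go.py 0.419 -0.1925 0.05 15.5
```

```text
time_s: 12.6
position: [0.419, -0.1925, 0.1695]
tool_rot: [[-0.265, 0.964, -0.002], [0.964, 0.265, 0.001], [0.002, -0.001, -1.0]]
ft_force: [0.3, -0.2, 0.1]
grip_width: 0.0551
gripper_force: 0.0
t 12.6 pos [ 0.419  -0.1925  0.1695] yaw 15.4 tool d [-2.000e-04  1.000e-04  1.195e-01] turn -0.1 tool d after turn [-2.000e-04  1.000e-04  1.195e-01]
```

```bash
python3 -m creep '[[0,0,0.03,0,0.055],[0,0,0.04,0,0.055],[0,0,0.03,0,0.055],[0,0,0.019,0,0.055],[0,0,0,0,0.055],[0,0,0,0,0.02],[0,0,0,0,0.02],[0,0,0,0,0.02],[0,0,0,0,0.02],[0,0,0,0,0.02]]' 40; python3 go.py 0.619 -0.008 0.17 15.5; python3 -m creep '[[0,0,-0.02,0,0.02],[0,0,-0.04,0,0.02],[0,0,-0.04,0,0.02],[0,0,-0.018,0,0.02],[0,0,0,0,0.02],[0,0,0,0,0.02]]'; python3 go.py 0.6262 -0.036 0.17 15.5
```

```text
time_s: 13.6
position: [0.4197, -0.1931, 0.0525]
tool_rot: [[-0.267, 0.964, 0.002], [0.964, 0.267, -0.002], [-0.002, 0.001, -1.0]]
ft_force: [-1.7, -0.3, 6.8]
grip_width: 0.027
gripper_force: 39.8
t 13.6 pos [ 0.4197 -0.1931  0.0525] yaw 15.5 tool d [ 0.125   0.2415 -0.1175] turn -0.0 tool d after turn [ 0.1248  0.2416 -0.1175]
time_s: 14.2
position: [0.419, -0.1925, 0.1692]
tool_rot: [[-0.266, 0.964, 0.0], [0.964, 0.266, -0.0], [-0.0, 0.0, -1.0]]
ft_force: [-0.6, 0.1, -1.6]
grip_width: 0.0269
gripper_force: 39.5
t 14.2 pos [ 0.419  -0.1925  0.1692] yaw 15.5 tool d [ 0.0956  0.2414 -0.0008] turn -0.0 tool d after turn [ 0.0954  0.2414 -0.0008]
```

```bash
python3 -m creep '[[0.015,0.0385,0,0,0.02],[0.0165,0.042,0,0,0.02],[0.0165,0.042,0,0,0.02],[0.0165,0.042,0,0,0.02],[0.0165,0.042,0,0,0.02],[0.014,0.035,0,0,0.02],[0,0,0,0,0.02],[0,0,0,0,0.02],[0,0,0,0,0.02]]'; python3 go.py 0.6255 -0.037 0.0574 15.5
```

```text
time_s: 15.1
position: [0.6258, -0.0373, 0.1684]
tool_rot: [[-0.266, 0.964, -0.002], [0.964, 0.266, 0.0], [0.001, -0.002, -1.0]]
ft_force: [-0.3, 0.6, -0.4]
grip_width: 0.0265
gripper_force: 39.6
t 15.1 pos [ 0.6258 -0.0373  0.1684] yaw 15.4 tool d [0.0003 0.     0.111 ] turn -0.1 tool d after turn [0.0003 0.     0.111 ]
```

```bash
python3 -m creep '[[0,0,0.03,0,0.02],[0,0,0.04,0,0.02],[0,0,0.025,0,0.02],[0,0,0.012,0,0.02],[0,0,0.004,0,0.02],[0,0,0,0,0.02],[0,0,0,0,0.02],[0,0,0,0,0.02]]';python3 -m creep '[[0,0,0,0,0.032],[0,0,0,0,0.045],[0,0,0,0,0.055],[0,0,0,0,0.055],[0,0,-0.02,0,0.055],[0,0,-0.04,0,0.055],[0,0,-0.04,0,0.055],[0,0,-0.02,0,0.055],[0,0,0,0,0.055],[0,0,0,0,0.055]]'; python3 go.py 0.4255 0.188 0.17 15.5; python3 -c "
from h import *
g=grab('wrist','w3.png');np.savez('w3.npz',**g)"
```

```text
time_s: 15.9
position: [0.6272, -0.0369, 0.0597]
tool_rot: [[-0.267, 0.964, 0.002], [0.964, 0.267, -0.001], [-0.001, 0.002, -1.0]]
ft_force: [-0.3, -0.2, -0.1]
grip_width: 0.0273
gripper_force: 39.6
time_s: 16.9
position: [0.6265, -0.0367, 0.1779]
tool_rot: [[-0.267, 0.964, -0.001], [0.964, 0.267, 0.0], [0.0, -0.001, -1.0]]
ft_force: [0.2, -0.0, -0.7]
grip_width: 0.055
gripper_force: 0.0
t 16.9 pos [ 0.6265 -0.0367  0.1779] yaw 15.5 tool d [ 0.2701 -0.1338  0.008 ] turn -0.0 tool d after turn [ 0.2702 -0.1336  0.008 ]
```

View pics/w3.png

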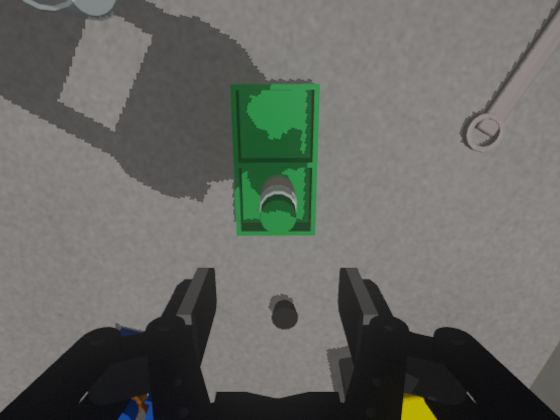

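The first clear vial stands upright and centred in the near bay (278,205). The tray rim corners are at (233,84), (319,84), (315,235) and (238,235).

```bash
python3 -c "
from h import *
g=np.load('w3.npz');c=[ray(g,*p,.025) for p in((233,84),(319,84),(315,235),(238,235))];print(np.mean(c,0))"
python3 -m creep '[[0.036,-0.018,0,0,0.055],[0.04,-0.02,0,0,0.055],[0.04,-0.02,0,0,0.055],[0.04,-0.02,0,0,0.055],[0.04,-0.02,0,0,0.055],[0.04,-0.02,0.008,0,0.055],[0.034,-0.0158,0,0,0.055],[0,0,0,0,0.055],[0,0,0,0,0.055],[0,0,0,0,0.055]]'; python3 go.py 0.4255 0.188 0.05 15.5
```

```text
[ 0.61767792 -0.01043389  0.025     ]
time_s: 17.95
position: [0.4263, 0.1872, 0.1698]
tool_rot: [[-0.266, 0.964, -0.001], [0.964, 0.266, -0.0], [-0.0, -0.001, -1.0]]
ft_force: [0.0, -0.7, -0.5]
grip_width: 0.0546
gripper_force: 0.0
t 17.95 pos [0.4263 0.1872 0.1698] yaw 15.4 tool d [ 0.001  -0.0005  0.1198] turn -0.1 tool d after turn [ 0.001  -0.0005  0.1198]
```

Green tray centre (0.6178, -0.0095) is confirmed, so the other bay is at about (0.610, 0.0185).

```bash
python3 -m creep '[[0.001,0,0.03,0,0.055],[0,0,0.04,0,0.055],[0,0,0.03,0,0.055],[0,0,0.0195,0,0.055],[0,0,0,0,0.055],[0,0,0,0,0.02],[0,0,0,0,0.02],[0,0,0,0,0.02],[0,0,0,0,0.02],[0,0,0,0,0.02]]' 40; python3 -m creep '[[0,0,-0.02,0,0.02],[0,0,-0.04,0,0.02],[0,0,-0.04,0,0.02],[0,0,-0.018,0,0.02],[0,0,0,0,0.02],[0,0,0,0,0.02]]'; python3 go.py 0.610 0.0185 0.17 15.5
```

```text
time_s: 18.95
position: [0.4263, 0.1888, 0.0519]
tool_rot: [[-0.267, 0.964, 0.003], [0.964, 0.267, 0.0], [-0.001, 0.003, -1.0]]
ft_force: [0.5, -2.0, 7.0]
grip_width: 0.0267
gripper_force: 39.7
time_s: 19.55
position: [0.4251, 0.1888, 0.1685]
tool_rot: [[-0.267, 0.964, -0.0], [0.964, 0.267, 0.0], [0.0, -0.0, -1.0]]
ft_force: [-0.7, 0.2, -1.1]
grip_width: 0.0267
gripper_force: 39.5
t 19.55 pos [0.4251 0.1888 0.1685] yaw 15.5 tool d [-0.2134  0.1328 -0.0015] turn -0.0 tool d after turn [-0.2135  0.1326 -0.0015]
```

```bash
python3 -m creep '[[-0.0334,0.0208,0,0,0.02],[-0.036,0.0224,0,0,0.02],[-0.036,0.0224,0,0,0.02],[-0.036,0.0224,0,0,0.02],[-0.036,0.0224,0,0,0.02],[-0.036,0.0224,0,0,0.02],[0,0,0,0,0.02],[0,0,0,0,0.02],[0,0,0,0,0.02]]'; python3 go.py 0.610 0.0185 0.0574 15.5
```

```text
time_s: 20.45
position: [0.6095, 0.0193, 0.1678]
tool_rot: [[-0.267, 0.964, -0.002], [0.964, 0.267, 0.001], [0.001, -0.002, -1.0]]
ft_force: [-0.2, -0.3, -0.9]
grip_width: 0.0267
gripper_force: 39.6
t 20.45 pos [0.6095 0.0193 0.1678] yaw 15.5 tool d [-0.001   0.0006  0.1104] turn -0.0 tool d after turn [-0.001   0.0006  0.1104]
```

```bash
python3 -m creep '[[-0.001,0.0006,0.03,0,0.02],[0,0,0.04,0,0.02],[0,0,0.025,0,0.02],[0,0,0.012,0,0.02],[0,0,0.004,0,0.02],[0,0,0,0,0.02],[0,0,0,0,0.02],[0,0,0,0,0.02]]';python3 -m creep '[[0,0,0,0,0.032],[0,0,0,0,0.045],[0,0,0,0,0.055],[0,0,0,0,0.055],[0,0,-0.02,0,0.055],[0,0,-0.04,0,0.055],[0,0,-0.04,0,0.055],[0,0,-0.02,0,0.055],[0,0,0,0,0.055],[0,0,0,0,0.055]]'; python3 go.py 0.3435 -0.298 0.17 37.5
```

```text
time_s: 21.25
position: [0.6117, 0.0177, 0.0591]
tool_rot: [[-0.267, 0.964, 0.002], [0.964, 0.267, -0.0], [-0.001, 0.002, -1.0]]
ft_force: [-1.0, 0.7, -0.0]
grip_width: 0.0268
gripper_force: 39.6
time_s: 22.25
position: [0.611, 0.0177, 0.1774]
tool_rot: [[-0.267, 0.964, -0.001], [0.964, 0.267, 0.0], [0.0, -0.0, -1.0]]
ft_force: [-0.3, 0.0, -0.6]
grip_width: 0.0553
gripper_force: 0.0
t 22.25 pos [0.611  0.0177 0.1774] yaw 15.5 tool d [-0.233  -0.342   0.0075] turn -22.0 tool d after turn [-0.0877 -0.4044  0.0075]
```

```bash
python3 -m creep '[[0,0,0,-8,0.05],[0,0,0,-8,0.05],[0,0,0,-6,0.05],[-0.001,-0.045,0,0,0.05],[-0.001,-0.045,0,0,0.05],[-0.001,-0.045,0,0,0.05],[-0.001,-0.045,0,0,0.05],[-0.001,-0.045,0,0,0.05],[-0.001,-0.045,0,0,0.05],[-0.001,-0.045,0,0,0.05]]'>/dev/null; python3 -m creep '[[-0.001,-0.045,0,0,0.05],[-0.001,-0.044,0,0,0.05],[0,0,0,0,0.05],[0,0,0,0,0.05]]'; python3 go.py 0.3435 -0.298 0.1 37.5;  python3 -c "
from h import *
g=grab('wrist','w4.png');np.savez('w4.npz',**g)"
```

```text
time_s: 23.65
position: [0.2953, -0.2352, 0.177]
tool_rot: [[-0.606, 0.796, -0.001], [0.796, 0.606, 0.002], [0.002, 0.0, -1.0]]
ft_force: [1.2, -0.1, 0.2]
grip_width: 0.0502
gripper_force: 0.0
t 23.65 pos [ 0.2953 -0.2352  0.177 ] yaw 37.3 tool d [-0.0793  0.0003  0.0768] turn -0.2 tool d after turn [-0.0793  0.      0.0768]
```

View pics/w4.png

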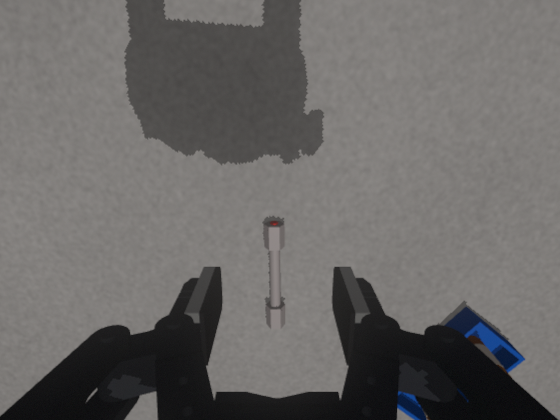

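The column lies centrally in the wrist view, from its far end at (274,221) to its near end at (276,328).

```bash
python3 -c "
from h import *
g=np.load('w4.npz');a=ray(g,274,222,.010);b=ray(g,276,328,.014);d=a-b
print(a,b,np.linalg.norm(d),(a+b)/2,np.degrees(np.arctan2(d[1],d[0])))"; python3 go.py 0.3435 -0.298 0.06 37.5
```

```text
[ 0.3077764  -0.25717047  0.01      ] [ 0.37378308 -0.34110786  0.014     ] 0.10685675294694362 [ 0.34077974 -0.29913917  0.012     ] 128.18079795881377
t 23.7 pos [ 0.2959 -0.2347  0.1771] yaw 37.4 tool d [-0.0794 -0.0007  0.117 ] turn -0.1 tool d after turn [-0.0794 -0.0008  0.117 ]
```

```bash
python3 -m creep '[[-0.035,-0.001,0,0,0.05],[-0.044,-0.001,0,-0.5,0.05],[0,0,0.04,0,0.05],[0,0,0.04,0,0.05],[0,0,0.025,0,0.05],[0,0,0.02,0,0.045],[0,0,0,0,0.04],[0,0,0,0,0.04]]'; python3 go.py 0.342 -0.2985 0.026 38;python3 -c "
from h import *
print(tips_ahead)
g=grab('wrist','w5.png')"
```

```text
time_s: 24.5
position: [0.3433, -0.2983, 0.0529]
tool_rot: [[-0.617, 0.787, -0.0], [0.787, 0.617, 0.001], [0.001, 0.0, -1.0]]
ft_force: [-0.0, 0.1, 0.7]
grip_width: 0.0398
gripper_force: 0.0
t 24.5 pos [ 0.3433 -0.2983  0.0529] yaw 38.1 tool d [ 0.0006 -0.0011  0.0269] turn 0.1 tool d after turn [ 0.0006 -0.0011  0.0269]
0.022
```

View pics/w5.png

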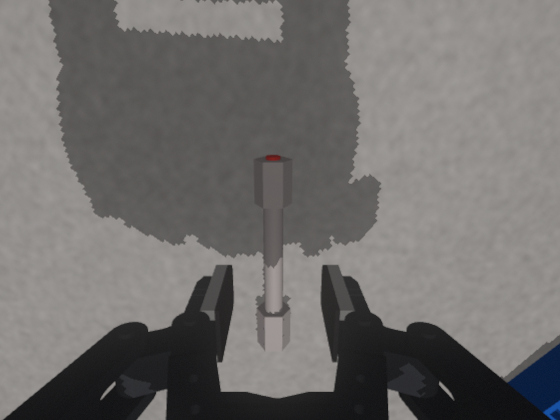

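The tube is centred between the fingers (274,250), with its far nut at (272,180) and near nut at (274,325). Now down and grip.

```bash
python3 -m creep '[[0.0005,-0.001,0.015,0,0.04],[0,0,0.01,0,0.035],[0,0,0.003,0,0.035],[0,0,0,0,0.035],[0,0,0,0,0.005],[0,0,0,0,0.005],[0,0,0,0,0.005],[0,0,0,0,0.005],[0,0,0,0,0.005],[0,0,0,0,0.005]]' 60; python3 go.py 0.342 -0.2985 0.16 38
```

```text
time_s: 25.55
position: [0.3416, -0.2995, 0.0255]
tool_rot: [[-0.615, 0.788, 0.001], [0.788, 0.615, -0.001], [-0.001, -0.0, -1.0]]
ft_force: [-0.3, 1.6, 5.8]
grip_width: 0.0071
gripper_force: 58.8
t 25.55 pos [ 0.3416 -0.2995  0.0255] yaw 38.0 tool d [ 0.0004  0.0009 -0.1345] turn -0.0 tool d after turn [ 0.0004  0.0009 -0.1345]
```

```bash
python3 -m creep '[[0,0,-0.015,0,0.005],[0,0,-0.03,0,0.005],[0,0,-0.04,0,0.005],[0,0,-0.04,0,0.005],[0,0,-0.01,0,0.005],[0,0,0,0,0.005]]'; python3 go.py 0.49 0.10 0.16 12;python3 -c "
from h import *
g=grab('wrist','w6.png')"
```

```text
time_s: 26.15
position: [0.3416, -0.2996, 0.161]
tool_rot: [[-0.615, 0.788, 0.002], [0.788, 0.615, -0.003], [-0.003, -0.0, -1.0]]
ft_force: [-0.5, 0.5, -2.0]
grip_width: 0.0073
gripper_force: 58.8
t 26.15 pos [ 0.3416 -0.2996  0.161 ] yaw 38.0 tool d [2.238e-01 3.628e-01 2.000e-04] turn 26.0 tool d after turn [3.600e-01 2.282e-01 2.000e-04]
```

View pics/w6.png

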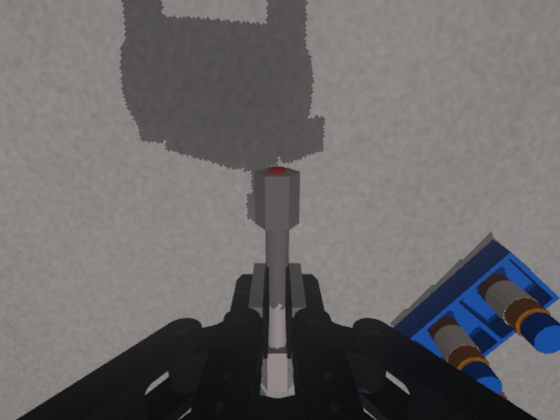

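The column is held level in the pads, with its far plug at (277,171) and near nut at (277,375). Both amber vials stand upright in the blue tray at (460,345) and (520,310).

```bash
python3 -c "
from h import *
g=grab('wrist');o=observe();R=np.array(o['tool_rot'])
a=ray(g,277,171,.1435);print('far end in tool',R.T@(a-o['position']))"
python3 -m creep '[[0,0,0,8,0.005],[0,0,0,8,0.005],[0,0,0,8,0.005],[0,0,0,2,0.005],[0.036,0.023,0,0,0.005],[0.04,0.0253,0,0,0.005],[0.04,0.0253,0,0,0.005],[0.04,0.0253,0,0,0.005],[0.04,0.0253,0,0,0.005],[0.04,0.0253,0,0,0.005]]' >/dev/null; python3 go.py 0.536 0.30 0.16 12
```

```text
far end in tool [ 0.05220213 -0.00094262  0.01535196]
t 27.25 pos [ 0.4384 -0.0354  0.1582] yaw 11.9 tool d [ 0.3079  0.1649 -0.0018] turn -0.1 tool d after turn [ 0.3078  0.1652 -0.0018]
```

```bash
python3 -m creep '[[0.036,0.0193,0,0,0.005],[0.0385,0.0206,0,0,0.005],[0.0385,0.0206,0,0,0.005],[0.0385,0.0206,0,0,0.005],[0.0385,0.0206,0,0,0.005],[0.0385,0.0206,0,0,0.005],[0.036,0.0193,0,0,0.005],[0.0335,0.018,0,0,0.005],[0,0,0,0,0.005],[0,0,0,0,0.005]]'; python3 -c "
from h import *
g=grab('wrist','w7.png');np.savez('w7.npz',**g)
h=cv2.cvtColor(g['pixels'],cv2.COLOR_RGB2HSV);m=cv2.inRange(h,(4,150,60),(16,255,255))
n,l,s,c=cv2.connectedComponentsWithStats(m)
for i in range(1,n):
  if s[i,4]>60: print(s[i],c[i],ray(g,*c[i],.016))
"; python3 go.py 0.536 0.30 0.0305 12
```

```text
time_s: 28.25
position: [0.5324, 0.2874, 0.1574]
tool_rot: [[-0.209, 0.978, -0.004], [0.978, 0.209, -0.001], [-0.001, -0.004, -1.0]]
ft_force: [-1.5, 0.1, -1.4]
grip_width: 0.0065
gripper_force: 59.0
[252 117  10  34 259] [255.88803089 135.42084942] [0.50515019 0.3342032  0.016     ]
[308 117  11  34 116] [312.48275862 133.37931034] [0.54539021 0.34429759 0.016     ]
[306 219   9  33 146] [309.50684932 233.6369863 ] [0.56205762 0.26686212 0.016     ]
[254 223   9  29 139] [257.61151079 236.79856115] [0.52179225 0.25540262 0.016     ]
t 28.3 pos [0.5325 0.2867 0.158 ] yaw 12.0 tool d [0.0124 0.0066 0.1274] turn -0.0 tool d after turn [0.0124 0.0066 0.1274]
```

View pics/w7.png

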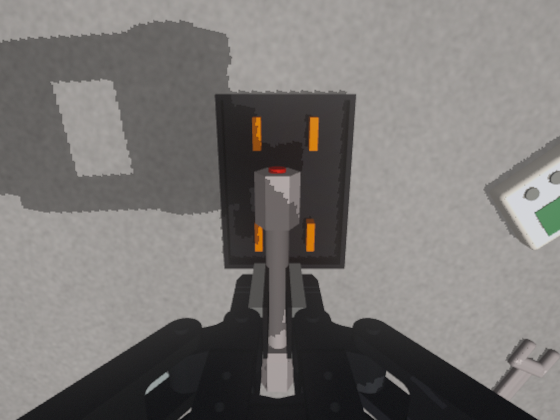

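The wrist view shows the black tray with orange ribs at (256,135), (312,133), (310,234) and (258,237), which puts its centre at about (0.535, 0.300). The held column lines up with the channel.

```bash
python3 -m creep '[[0.0125,0.0052,0,0,0.005],[0,0,0.03,0,0.005],[0,0,0.03,0,0.005],[0,0,0.025,0,0.005],[0,0,0.018,0,0.005],[0,0,0.01,0,0.005],[0,0,0,0,0.005],[0,0,0,0,0.005],[0,0,0,0,0.005]]'; python3 go.py 0.535 0.30 0.030 12
```

```text
time_s: 29.2
position: [0.5362, 0.3006, 0.048]
tool_rot: [[-0.207, 0.978, 0.002], [0.978, 0.207, 0.001], [0.0, 0.002, -1.0]]
ft_force: [0.4, 0.2, -1.9]
grip_width: 0.0072
gripper_force: 59.0
t 29.2 pos [0.5362 0.3006 0.048 ] yaw 11.9 tool d [-0.0003 -0.0013  0.018 ] turn -0.1 tool d after turn [-0.0003 -0.0013  0.018 ]
```

```bash
python3 -m creep '[[0,-0.001,0.008,0,0.005],[0,0,0.006,0,0.005],[0,0,0.003,0,0.005],[0,0,0,0,0.005],[0,0,0,0,0.005]]'; python3 go.py 0.535 0.30 0.0295 12
```

```text
time_s: 29.7
position: [0.5346, 0.3003, 0.0297]
tool_rot: [[-0.207, 0.978, -0.0], [0.978, 0.207, -0.0], [0.0, -0.0, -1.0]]
ft_force: [0.7, 0.1, -1.7]
grip_width: 0.0075
gripper_force: 59.1
t 29.7 pos [0.5346 0.3003 0.0297] yaw 12.0 tool d [-0.0003  0.0003  0.0002] turn -0.0 tool d after turn [-0.0003  0.0003  0.0002]
```

```bash
python3 -m creep '[[0,0,0,0,0.014],[0,0,0,0,0.02],[0,0,0,0,0.035],[0,0,0,0,0.04],[0,0,-0.02,0,0.04],[0,0,-0.04,0,0.04],[0,0,-0.04,0,0.04],[0,0,-0.04,0,0.04],[0.03,0,-0.02,0,0.04],[0,0,0,0,0.04]]'; python3 -m creep '[[0.03,0,-0.03,0,0.04],[0.04,0,-0.03,0,0.04],[0.04,0,-0.03,0,0.04],[0,0,0,0,0.04],[0,0,0,0,0.04]]' | head -2
python3 - <<'E'
from h import *
a=grab('scene')['pixels'];b=grab('side')['pixels']
C=np.zeros((600,800,3),np.uint8)
C[:,:400]=cv2.resize(np.ascontiguousarray(a[180:345,220:440][:, :]),(400,300),interpolation=2).repeat(1,0) if 0 else 0
C[:300,:400]=cv2.resize(np.ascontiguousarray(a[180:345,220:440]),(400,300),interpolation=2)
C[300:,:400]=cv2.resize(np.ascontiguousarray(b[310:390,100:207]),(400,300),interpolation=2)
C[:,400:]=cv2.resize(np.ascontiguousarray(b[160:325,185:335]),(400,440),interpolation=2)[np.minimum(np.arange(600),439)]
C[440:,400:]=0
cv2.imwrite('pics/end.png',C[:,:,::-1])
E
```

```text
time_s: 30.7
position: [0.5286, 0.3321, 0.1935]
tool_rot: [[-0.209, 0.978, 0.006], [0.978, 0.209, 0.003], [0.002, 0.007, -1.0]]
ft_force: [0.6, -0.1, -0.7]
grip_width: 0.0402
gripper_force: 0.0
time_s: 31.2
position: [0.5054, 0.4374, 0.2789]
```

View pics/end.png

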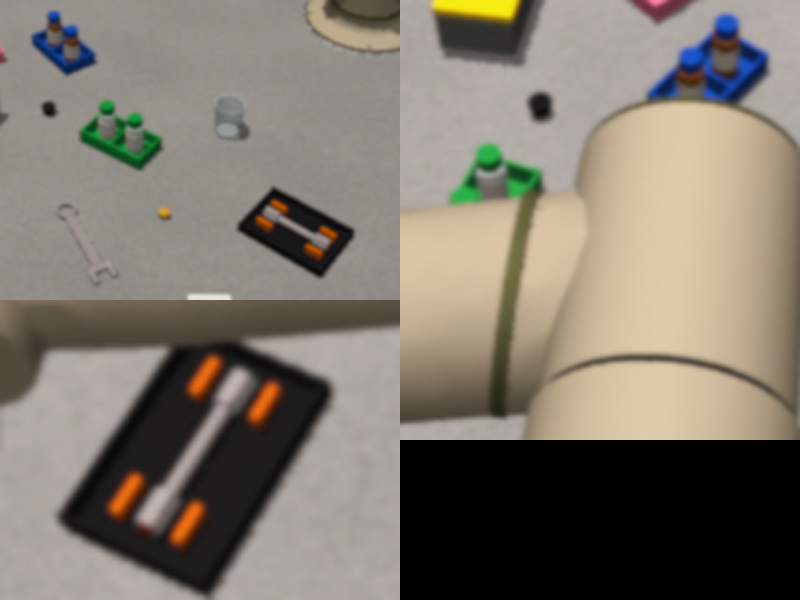

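The final check shows all four vials upright, one per bay: blue at (55,30) and (70,45), green at (107,120) and (134,132). The column lies between the ribs (at (195,445) in the lower crop), and the beaker is untouched at (230,118).

```bash
python3 -c "
from rig import close_job;print(close_job())"
```

```text
the job is handed in; nothing more can be done
None
```

I handed the job in at about 31 s: the final pictures showed all four vials upright in their matching bays, the column lying in the channel between the ribs and the beaker untouched, but `close_job()` gave no verdict.

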